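# Stack the slip-clutch plates of a clay mixer

### The arm

A 7-joint arm with a two-finger parallel gripper is mounted at the origin on the work surface. World frame = base frame: x ahead of the robot, y to its left, z up, the work surface at z = 0. Lengths are in m, angles in rad, forces in N, time in s.
With the tool pointing down it reaches from about 0.4 to 0.9 m from the base axis. Payload 5.5 kg.
Tool frame: the origin (TCP) lies on the centre line of the jaws, within the pads' length; the fingertips stand 17 mm ahead of it and the grasp point (between the pads) lies 2 mm behind it (ctrl.tip_reach is the distance from the TCP to the fingertips, in m); z points along the fingers, y is the line along which they close (so a half turn about z gives the same grasp; the last joint's range is limited). The gripper opens to 92 mm and grips with 3 to 60 N. Pads are 19 mm wide; open, the fingers measure 130 mm over their backs; the gripper's body (75 mm by 190 mm) begins 47 mm behind the grasp point.
Start: joints at [-0.984, 0.501, -0.427, 1.55, 0.221, 1.138, -0.21], TCP at [0.207, 0.616, 0.244] pointing down, gripper open.
Joint ranges: [-2.88, 2.88], [-0.31, 2.03], [-1.54, 1.56], [0.2, 2.42], [-1.41, 4.55], [0.19, 2.02], [-2.57, 2.57]. Speed limits (rad/s): [2.57, 2.57, 3.14, 3.14, 3.14, 3.14, 3.14].

### API

Orientations are given as [roll, pitch, yaw] about the fixed x, y, z axes, in that order (R = Rz(yaw) Ry(pitch) Rx(roll)).
In Python, from workcell import read_state, eyes, ctrl gives the robot as it stands.
- The arm moves only by the shell command python3 -m crank 'ROWS'. ROWS is JSON, a list of rows, each a list of 3 entries, a list of its own where there are three numbers: the turn, a rotation vector about the world's x, y, z in rad, then the shift along the world's x, y, z in m, then the finger opening in m, from 0 to 0.0918. A call has 1 to 8 rows; each row is the pose to reach, as a shift and turn from the pose commanded when the call began; what a row does not reach only later rows make up. A row lasts 1/8 s, in which the tool goes at most 62.5 mm and 10.7 degrees, less where a joint would pass 70% of its speed; a pose out of reach is approached as far as the arm can. A call with a gripper value outside its range is refused whole. The fingers move at their own pace and stop on an object; the grip force is fixed at half the most. Time passes only in rows, so rows that repeat a pose let the fingers close. It gives the time, the measured TCP pose, the force, the opening and the grip force at its end, in the units of the state.
- read_state(): the state, without advancing time (a new reading comes with each control period).
- eyes.camera(name): name is "scene" or "top" or "wrist"; returns the picture (420x560x3 uint8, red, green, blue); there is no depth.
- eyes.camera_info(name): a dict with "fx", "fy", "cx", "cy" (pixels), "xyz" and "rotation" of the camera in the world. Camera axes: x right, y up, looking along -z (the intrinsics and any distortion apply to the point x, -y, -z); pixel columns grow to the right and rows downward; lengths in m; the calibration is good to about 2 mm. A picture is of the moment at which its call begins: read the wrist's pose just before it. camera_info takes no time and is no camera call; for the wrist camera it gives the pose at the moment of the call.
- ctrl.sign_off(): hands the job in; it is judged then, once.
The state is a dict: "time_s": time; "q": joint angles; "qd": joint speeds; "joint_efforts": joint torques, N m; "eef_pos": TCP position; "tcp_rot": TCP orientation; "contact_force": force on the tool from outside, world axes, zero at the start; "wrist_torque": the same for the moment, N m; "width": finger opening in m; "grasp_force": force on a finger pad.
Only numpy, scipy, OpenCV 4.12 (cv2) and the standard library are available. Lean on these libraries where they do the work, as an engineer would, in place of code of your own. Each camera call takes 0.05 s, during which the arm holds its last target. There are 200 camera calls.

### The job

Rebuild the slip clutch standing on the pottery bench: onto the splined hub, over the thin plate already fitted, put first the thick lined disc with its wide tab in the wide fork, then the thin steel plate with its narrow tab in the narrow fork on the opposite side. Each must lie flat and fully home; the splines are not lined up at the start, so feel for them gently by turning the plate (keep the pushing force under 45 N), then turn plate and hub together until the tab meets its fork. Let go at the end and leave the other things on the bench where they are.

Things in the scene. Friction and masses are not known exactly. Their poses are not given: they have to be found in the camera images.
- clutch_carrier: Fixed clutch carrier: grey base plate 110 (x) x 150 (y) x 12 mm, a dark column of 48 mm diameter with a splined steel hub on its vertical axis, and two two-pronged forks at its +y (wide) and -y (narrow). Origin: on the hub axis, centre of the base's underside, on the bench; z up. A thin plate is already fitted, its tab in the narrow fork.
- hub_top (a point): On the hub axis at the flat ends of the splines, 98 mm above the bench; axes as the carrier's. Four straight splines 90 degrees apart, 8 mm wide, 36 mm over the tips, on a round core of 22 mm diameter; a plate's teeth go between them with 5 degrees of play either way, in any quarter turn. Its y axis points to the wide fork.
- hub_nose (a point): Tip of the hub on its axis, 112 mm above the bench: the round core goes on above the splines as a pilot nose. The hub turns stiffly (0.15 N m) and stays where left. Its turn is NOT measured: the splines start 11 to 45 degrees off the carrier's x and y axes, either way, so a plate with its tab over its fork first rests on the spline ends.
- disc_seat (a point): On the hub axis on top of the fitted plate, 55 mm above the bench: the underside of the lined disc rests here when home. A plate 4 to 15 mm down over the splines is still above the fork prongs, and plate and hub can be turned together there. Everything here is rigid: touch down at 15 mm/s or slower, a faster touch alone knocks past the force limit.
- wide_fork (a point): In the middle of the wide fork (slot 17 mm), 44 mm from the hub axis, 55 mm above the bench: the wide tab's point lies here when the lined disc is home. Both forks stand 38 to 50 mm from the axis, up to 36 mm wide overall; prong tips are 80 mm above the bench, the top 8 mm flares open.
- narrow_fork (a point): In the middle of the narrow fork (slot 11 mm), 44 mm from the hub axis on the other side, 65 mm above the bench, level with the top of the seated lined disc: the narrow tab's point lies here when the steel plate is home.
- lined_disc: Loose thick disc, dark steel with eight cork pads: an octagon 60 mm across flats (flats square to its x, y and diagonals), 10 mm thick, about 160 g, lying flat. Hole of 39 mm with four inward teeth, 9 mm wide, on the diagonals, tips 12.2 mm from the centre. One tab 14 mm wide along its +y reaches 52 mm from the centre. Origin: centre of the underside, z up.
- wide_tab (a point): On the underside of the lined disc's tab, 44 mm from the disc's centre along its +y.
- steel_plate: Loose thin plate of bare steel, same octagon, hole and teeth as the lined disc, no pads: 6 mm thick, about 110 g, lying flat, with one tab 8 mm wide along its +y reaching 52 mm from the centre. Origin: centre of the underside, z up.
- narrow_tab (a point): On the underside of the steel plate's tab, 44 mm from the plate's centre along its +y.
- spacer_ring: Bystander: loose steel ring, 44 mm outer diameter, 8 mm high, lying on the bench. Origin: centre of the underside.
- spanner: Bystander: open-ended spanner 170 mm long lying on the bench along its x.
- slip_bowl: Bystander: white bowl, 130 mm across, 50 mm high. Origin: centre of the underside.
- glaze_jar: Bystander: pale jar with a grey cap, 70 mm across, 90 mm high. Origin: centre of the underside.
- wood_rib: Bystander: flat spatula lying on the bench along its x.
- clay_block: Bystander: block of dry clay 90 x 55 x 30 mm. Origin: centre of the underside.
There are look-alikes about, which are no part of the job. What is shaped like the steel_plate but red or yellow is not meant.

How it is judged:
By the outcome, as a careful person would: the job done as asked, in the order asked, and still so for the second after the job is handed in, with the robot touching nothing.
It also fails if it takes over 72 s, if anything falls off the work surface, if the arm or the gripper's body presses on something with over 40 N, if the wrist force passes 120 N, or if a joint passes its speed limit or range.

## Working session

There is one attempt and no reset: what is moved stays moved. The work goes in short steps, Python scripts to look and compute and a shell command to move; the robot and the scene stay as the last step left them, time stands still between calls to the robot, and variables do not carry over. Pictures are saved under pics/ and viewed, at most 10 in all, crops included, and the job is handed in when it is done.

```bash
mkdir -p pics; ls
python3 - <<'E'
from workcell import read_state, eyes, ctrl
import cv2, numpy as np
s=read_state(); print(s)
print(ctrl.tip_reach)
for n in("scene","top"):
    im=eyes.camera(n); cv2.imwrite(f"pics/{n}0.png",im[:,:,::-1]); print(n,eyes.camera_info(n))
E
```

```text
pics
{'time_s': 0.0, 'q': array([-0.98380855,  0.50182149, -0.42678337,  1.5514287 ,  0.22080262,
        1.13829526, -0.21029736]), 'qd': array([ 0.00062703,  0.00122662,  0.00071137, -0.00027481, -0.00078734,
       -0.00050831,  0.00071348]), 'joint_efforts': array([-1.44455362e-04, -5.66580284e+01, -5.81627592e+00, -2.79106325e+01,
       -6.87542721e-02,  3.11075791e-02,  1.95543580e-04]), 'eef_pos': array([0.20664479, 0.61558788, 0.24270302]), 'tcp_rot': array([-3.13969583e+00, -5.67103921e-05,  2.81785231e+00]), 'contact_force': array([ 0.48160862,  0.09117008, -0.56766162]), 'wrist_torque': array([ 0.01761301, -0.00674055, -0.00550085]), 'grasp_force': 0.0, 'width': 0.09155165750162557}
0.017
scene {'fx': 389.9626575468729, 'fy': 389.9626575468729, 'cx': 280.6069570116744, 'cy': 210.1113514165627, 'xyz': array([1.50101774, 0.32472137, 0.78924342]), 'rotation': array([0.963396  , 0.01079373, 1.86278897])}
top {'fx': 442.97444863336665, 'fy': 442.97444863336665, 'cx': 283.4022149395427, 'cy': 205.62319126058424, 'xyz': array([0.33657619, 0.02285241, 1.23000605]), 'rotation': array([ 0.20169983,  0.00275387, -1.63076341])}
```

View pics/top0.png

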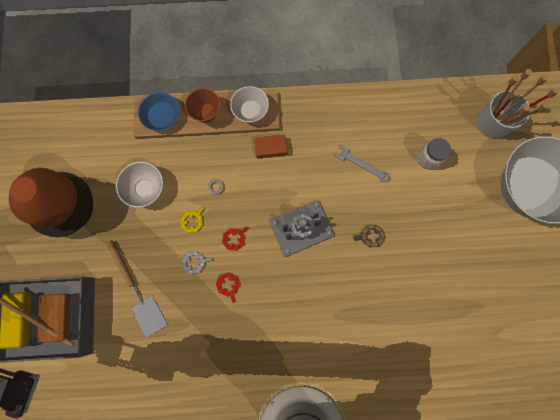

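View pics/scene0.png

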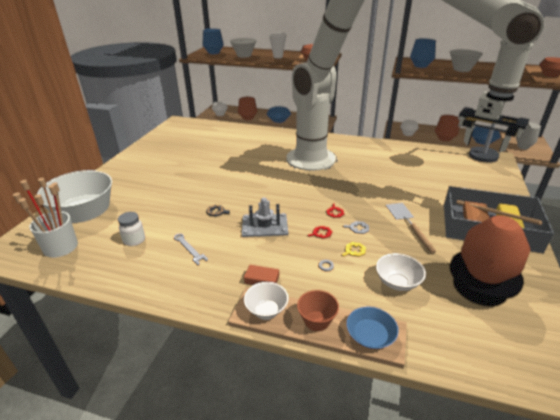

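The top view shows the carrier at (303,228). The lined disc, with cork pads and its tab to the left, is at (373,237). Candidates for the steel plate are grey (194,263), yellow (192,222), red (233,239) and red (228,285). I choose the bare grey one at (194,263), and the spacer ring at (216,187) is not it. Next is one close crop to check.

```bash
cat > h.py <<'E'
import numpy as np, cv2
from scipy.spatial.transform import Rotation as R
from workcell import read_state, eyes, ctrl
def ray(ci,u,v):
    d=np.array([(u-ci["cx"])/ci["fx"],-(v-ci["cy"])/ci["fy"],-1.])
    return np.array(ci["xyz"]),R.from_euler("xyz",ci["rotation"]).apply(d)
def onplane(ci,u,v,z):
    o,d=ray(ci,u,v); return o+d*(z-o[2])/d[2]
def project(ci,p):
    c=R.from_euler("xyz",ci["rotation"]).inv().apply(np.array(p)-ci["xyz"])
    return ci["cx"]-ci["fx"]*c[0]/c[2], ci["cy"]+ci["fy"]*c[1]/c[2]
E
python3 - <<'E'
from h import *
im=cv2.imread("pics/top0.png"); ci=eyes.camera_info("top")
c=im[170:310,165:395]; cv2.imwrite("pics/crop0.png",cv2.resize(c,None,fx=3.4,fy=3.4,interpolation=cv2.INTER_CUBIC))
for n,u,v,z in[("car",303,228,.1),("carbase",303,228,.012),("disc",373,237,.01),("dtab",356,238,.01),("plate",194,263,.006),("ptab",210,260,.006),("base",303,400,0)]:
    print(n,onplane(ci,u,v,z).round(3))
E
```

```text
car [ 0.506 -0.035  0.1  ]
carbase [ 0.519 -0.039  0.012]
disc [ 0.482 -0.231  0.01 ]
dtab [ 0.482 -0.184  0.01 ]
plate [0.441 0.266 0.006]
ptab [0.446 0.222 0.006]
base [ 0.07  -0.009  0.   ]
```

View pics/crop0.png

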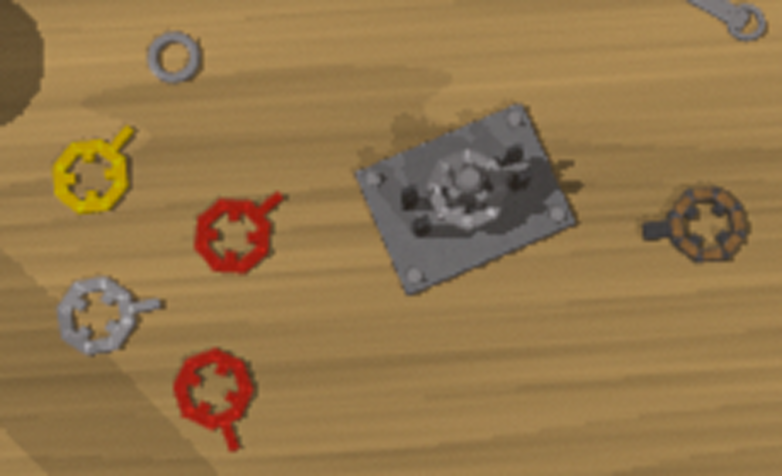

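The crop shows the grey steel plate with a slim tab to the right at (97,315) in crop pixels. The lined disc with cork pads is at (708,225), its wide tab to the left. The carrier's wider fork is on the left at (415,212) and the narrow one on the right at (517,168). The grey plate is confirmed, so I move over it with the wrist camera.

```bash
python3 - <<'E'
from h import *
ci=eyes.camera_info("wrist"); s=read_state()
Rt=R.from_euler("xyz",s["tcp_rot"]); print(ci, Rt.inv().apply(ci["xyz"]-s["eef_pos"]), Rt.as_matrix().round(2), (Rt.inv()*R.from_euler("xyz",ci["rotation"])).as_matrix().round(3))
E
python3 -m crank '[[[0,0,-0.18],[0.04,-0.05,0.02],0.0918],[[0,0,-0.36],[0.08,-0.1,0.02],0.0918],[[0,0,-0.54],[0.12,-0.145,0.02],0.0918],[[0,0,-0.72],[0.155,-0.19,0.02],0.0918],[[0,0,-0.9],[0.19,-0.235,0.02],0.0918],[[0,0,-1.08],[0.22,-0.28,0.02],0.0918],[[0,0,-1.246],[0.24,-0.32,0.02],0.0918],[[0,0,-1.246],[0.25,-0.35,0.02],0.0918]]'
```

```text
{'fx': 325.1437822620059, 'fy': 325.1437822620059, 'cx': 276.81615529625594, 'cy': 212.9629381016856, 'xyz': array([0.13392411, 0.64085215, 0.3835362 ]), 'rotation': array([-0.28810218,  0.00285422,  1.24779361])} [ 0.07695469  0.00053416 -0.14076728] [[-0.95  0.32 -0.  ]
 [ 0.32  0.95 -0.  ]
 [ 0.   -0.   -1.  ]] [[ 0.001  0.959  0.284]
 [ 1.    -0.001  0.001]
 [ 0.001  0.284 -0.959]]
time_s: 1.1
eef_pos: [0.4578, 0.2636, 0.2634]
tcp_rot: [-3.141, 0.001, 1.567]
contact_force: [0.9, 0.4, 0.3]
width: 0.092
grasp_force: 0.0
```

Run:
```python
from h import *
ci=eyes.camera_info("wrist"); im=eyes.camera("wrist")[:,:,::-1].copy(); cv2.imwrite("pics/w1.png",im)
np.save("w1.npy",np.array([ci["fx"],ci["cx"],ci["cy"],*ci["xyz"],*ci["rotation"]]))
hsv=cv2.cvtColor(im,cv2.COLOR_BGR2HSV); u,v=project(ci,[.441,.266,.006]); print(u,v, read_state()["tcp_rot"])
m=(hsv[:,:,1]<60).astype(np.uint8)*255
m=cv2.morphologyEx(m,cv2.MORPH_OPEN,np.ones((3,3)))
cs,_=cv2.findContours(m,cv2.RETR_EXTERNAL,cv2.CHAIN_APPROX_NONE)
for c in cs:
    if cv2.contourArea(c)>800: print(cv2.contourArea(c),cv2.boundingRect(c))
```

```text
263.40157743909486 179.12220118904185 [3.14141063 0.00374777 1.56450828]
1135.0 (269, 326, 80, 26)
7488.5 (441, 256, 119, 90)
55649.0 (0, 249, 560, 171)
839.5 (412, 213, 35, 32)
1993.5 (241, 151, 50, 66)
5037.5 (97, 23, 118, 93)
12796.5 (418, 0, 134, 118)
```

View pics/w1.png

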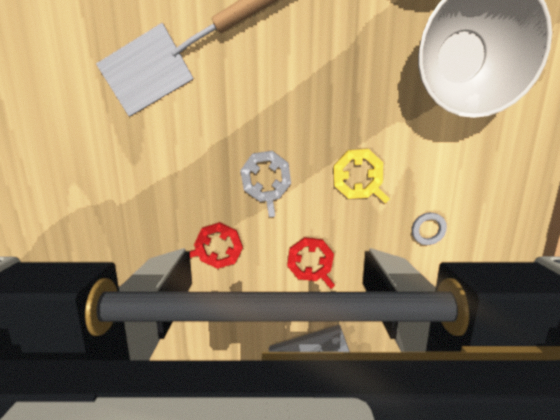

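The grey plate is at (266,178), its tab down at (271,212). The red, yellow and ring pieces are clear of it. I measure it and move on to look at the carrier.

```bash
cat >> h.py <<'E'
def measure(mask,ci,z,guess):
    """centre and yaw (direction of tab minus 90 deg) of a tabbed plate in a mask, on plane z"""
    cs,_=cv2.findContours(mask,cv2.RETR_EXTERNAL,cv2.CHAIN_APPROX_NONE)
    gu=project(ci,guess)
    cs=[c for c in cs if cv2.contourArea(c)>600]
    c=max(cs,key=lambda c:cv2.pointPolygonTest(c,gu,True))[:,0,:]
    P=np.array([onplane(ci,u,v,z)[:2] for u,v in c])
    o=P.min(0)-.01; K=4000
    g=np.zeros(tuple((np.ptp(P,axis=0)[::-1]*K+80).astype(int)),np.uint8)
    cv2.fillPoly(g,[((P-o)*K).round().astype(np.int32)],255)
    d=cv2.distanceTransform(g,cv2.DIST_L2,5); ys,xs=np.where(d>d.max()-2)
    ctr=np.array([xs.mean(),ys.mean()])/K+o
    yy,xx=np.where(g>0); Q=np.c_[xx,yy]/K+o-ctr; r=np.hypot(*Q.T); t=Q[(r>.038)].mean(0)
    return ctr,np.degrees(np.arctan2(t[1],t[0]))-90,d.max()/K,r.max()
E
python3 - <<'E'
from h import *
im=cv2.imread("pics/w1.png"); ci=eyes.camera_info("wrist")
hsv=cv2.cvtColor(im,cv2.COLOR_BGR2HSV); m=(hsv[:,:,1]<60).astype(np.uint8)*255
m[250:]=0
print(measure(m,ci,.006,[.441,.266,.006]))
E
python3 -m crank '[[[0,0,0],[0.01,-0.055,0],0.0918],[[0,0,0],[0.02,-0.11,0],0.0918],[[0,0,0],[0.03,-0.17,0],0.0918],[[0,0,0],[0.04,-0.23,0],0.0918],[[0,0,0],[0.05,-0.285,0],0.0918],[[0,0,0],[0.055,-0.33,0],0.0918],[[0,0,0],[0.055,-0.345,0],0.0918],[[0,0,0],[0.055,-0.345,0],0.0918]]'
python3 - <<'E'
from h import *
ci=eyes.camera_info("wrist"); im=eyes.camera("wrist")[:,:,::-1].copy(); cv2.imwrite("pics/w2.png",im)
np.save("ci2.npy",ci,allow_pickle=True)
u,v=map(int,project(ci,[.51,-.037,.08])); print(u,v)
a,b=max(v-110,0),max(u-150,0); print(a,b); cv2.imwrite("pics/w2c.png",cv2.resize(im[a:a+225,b:b+300],None,fx=2.6,fy=2.6,interpolation=cv2.INTER_CUBIC))
E
```

```text
(array([0.44510409, 0.26424574]), np.float64(-172.12197048758225), np.float32(0.02934845), np.float64(0.05202589854028099))
time_s: 2.15
eef_pos: [0.5114, -0.0791, 0.2634]
tcp_rot: [-3.141, -0.0, 1.57]
contact_force: [-0.1, -0.0, -0.1]
width: 0.0917
grasp_force: 0.0
275 153
43 125
```

View pics/w2c.png

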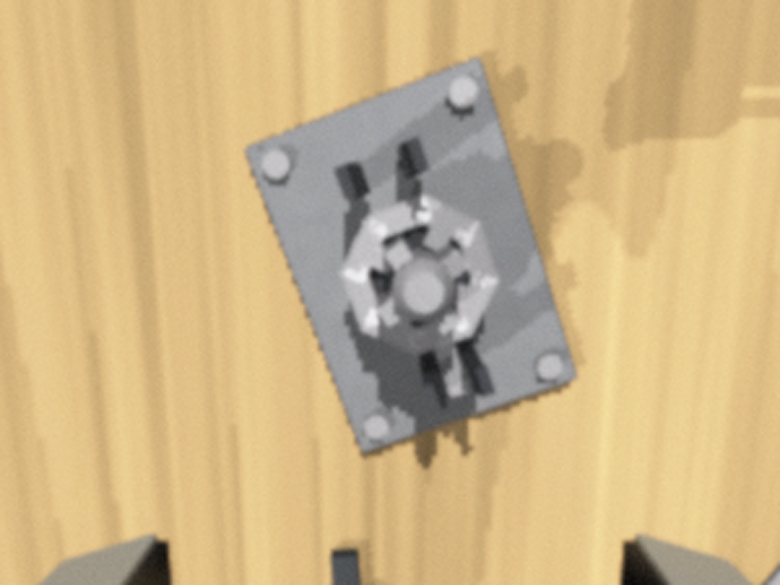

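The crop shows the base corners at (247,148), (480,58), (577,378) and (362,452), with the nose at (424,292). The wide fork prongs are at (352,180) and (412,157), and the narrow fork is at (434,378) and (473,367) with the fitted tab between its prongs.

Run:
```python
from h import *
ci=np.load("ci2.npy",allow_pickle=True).item(); im=cv2.imread("pics/w2.png")
f=lambda p,z:onplane(ci,p[0]/2.6-.3+125,p[1]/2.6-.3+43,z)[:2]
C=np.array([f(p,.012) for p in[(247,148),(480,58),(577,378),(362,452)]]); print(C.round(4),C.mean(0).round(4))
e=[C[0]-C[3],C[1]-C[2]]; print([np.degrees(np.arctan2(v[1],v[0]))-90 for v in e],[np.linalg.norm(v) for v in e])
e=[C[1]-C[0],C[2]-C[3]]; print([np.degrees(np.arctan2(v[1],v[0])) for v in e],[np.linalg.norm(v) for v in e])
print("nose",f((424,292),.112))
w=(f((352,180),.08)+f((412,157),.08))/2; n=(f((434,367),.08)+f((470,353),.08))/2; print("forks",w,n,(w+n)/2,np.degrees(np.arctan2(*(w-n)[::-1]))-90)
u,v=project(ci,[*f((424,292),.112),.098]); u,v=int(u),int(v)
k=im[v-32:v+32,u-32:u+32]; k=cv2.convertScaleAbs(k,alpha=1.4,beta=-60); cv2.imwrite("pics/hub.png",cv2.resize(k,(590,590),interpolation=cv2.INTER_CUBIC)); print(u,v)
```

```text
[[ 0.446   0.0165]
 [ 0.5471  0.0527]
 [ 0.597  -0.0864]
 [ 0.4948 -0.1231]] [ 0.5212 -0.0351]
[np.float64(19.305044141449926), np.float64(19.719292449356146)] [np.float64(0.1478675416103396), np.float64(0.14777650499867875)]
[np.float64(19.724012626526687), np.float64(19.769989439651436)] [np.float64(0.10745376641615594), np.float64(0.1085228810866121)]
nose [ 0.52102497 -0.03475018]
forks [0.50624261 0.0062508 ] [ 0.53316374 -0.06457008] [ 0.51970317 -0.02915964] 20.813289754672937
287 153
```

View pics/hub.png

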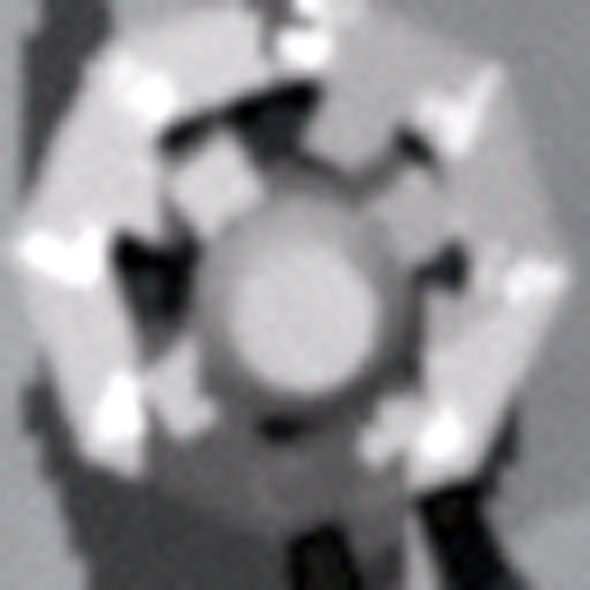

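The spline ends are at (218,185), (410,215), (185,390) and (390,430) around the axis at (297,297) in this zoom. That puts the splines at about 36° in the world (mod 90), with carrier yaw ≈ 19.6° and axis ≈ (0.521, -0.035). Next is the disc.

```bash
python3 -m crank '[[[0,0,0],[-0.01,-0.05,-0.01],0.0918],[[0,0,0],[-0.02,-0.105,-0.02],0.0918],[[0,0,0],[-0.028,-0.15,-0.03],0.0918],[[0,0,0],[-0.028,-0.155,-0.03],0.0918],[[0,0,0],[-0.028,-0.155,-0.03],0.0918]]'
python3 - <<'E'
from h import *
s=read_state(); ci=eyes.camera_info("wrist"); im=eyes.camera("wrist")[:,:,::-1].copy(); cv2.imwrite("pics/w3.png",im)
np.save("ci3.npy",ci,allow_pickle=True); print(s["eef_pos"],s["tcp_rot"])
hsv=cv2.cvtColor(im,cv2.COLOR_BGR2HSV); u,v=map(int,project(ci,[.482,-.231,.01])); print(u,v)
# wood is bright: dark or brownish-darker pixels belong to the disc
m=(hsv[:,:,2]<165).astype(np.uint8)*255; m=cv2.morphologyEx(m,cv2.MORPH_CLOSE,np.ones((3,3))); m[255:]=0
try: print(measure(m,ci,.01,[.482,-.231,.01]))
except Exception as e: print(e)
a,b=max(v-85,0),u-110
c=np.hstack([im[a:a+165,b:b+220],cv2.cvtColor(m,cv2.COLOR_GRAY2BGR)[a:a+165,b:b+220]])
cv2.imwrite("pics/w3c.png",cv2.resize(c,None,fx=1.8,fy=1.8))
E
```

```text
time_s: 2.82
eef_pos: [0.4846, -0.2316, 0.2336]
tcp_rot: [3.142, -0.001, 1.574]
contact_force: [0.2, 0.6, -0.0]
width: 0.0918
grasp_force: 0.0
[ 0.48459229 -0.23164131  0.23361393] [ 3.14150507e+00 -1.29692538e-03  1.57403935e+00]
274 186
(array([ 0.4874772 , -0.23059637]), np.float64(2.9912099856184966), np.float32(0.029496124), np.float64(0.053032219202904435))
```

View pics/w3c.png

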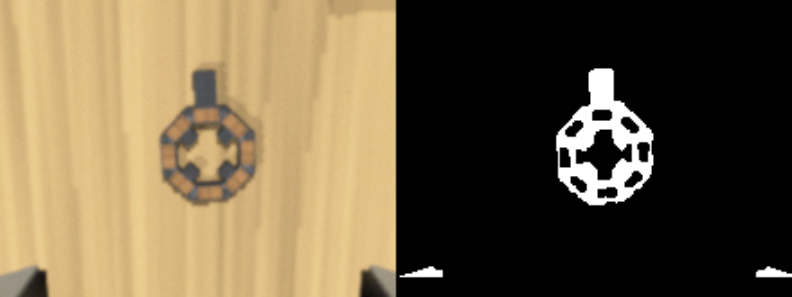

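The disc shows clearly at crop (208,155) with its tab straight up, and the mask is clean. Its centre is (0.4875,-0.2306) and its yaw 3°. I go down and grasp it.

```bash
python3 -m crank '[[[0,0,0.025],[0.003,0.001,-0.06],0.0918],[[0,0,0.05],[0.003,0.001,-0.12],0.0918],[[0,0,0.05],[0.003,0.001,-0.17],0.085],[[0,0,0.05],[0.003,0.001,-0.2],0.08],[[0,0,0.05],[0.003,0.001,-0.211],0.08],[[0,0,0.05],[0.003,0.001,-0.2145],0.08],[[0,0,0.05],[0.003,0.001,-0.2145],0.08]]'
python3 -m crank '[[[0,0,0],[0,0,0],0.065],[[0,0,0],[0,0,0],0.05],[[0,0,0],[0,0,0],0.05],[[0,0,0],[0,0,0],0.05],[[0,0,0],[0,0,0],0.05]]'
```

```text
time_s: 3.75
eef_pos: [0.488, -0.2326, 0.0204]
tcp_rot: [3.14, 0.0, 1.623]
contact_force: [0.5, 0.4, 0.5]
width: 0.0801
grasp_force: 0.0
time_s: 4.38
eef_pos: [0.4873, -0.233, 0.0199]
tcp_rot: [3.141, 0.0, 1.622]
contact_force: [-0.6, 0.6, 6.3]
width: 0.0595
grasp_force: 30.0
```

```bash
python3 -m crank '[[[0,0,0],[0,0,0.05],0.05],[[0,0,0],[0,0,0.105],0.05],[[0,0,0.1],[0,0.01,0.15],0.05],[[0,0,0.25],[0.01,0.06,0.15],0.05],[[0,0,0.4],[0.02,0.115,0.15],0.05],[[0,0,0.55],[0.03,0.165,0.15],0.05],[[0,0,0.576],[0.035,0.196,0.145],0.05],[[0,0,0.576],[0.035,0.196,0.14],0.05]]'
python3 -m crank '[[[0,0,0],[0,0,0],0.05],[[0,0,0],[0,0,0],0.05],[[0,0,0],[0,0,0],0.05]]'
python3 - <<'E'
from h import *
s=read_state(); ci=eyes.camera_info("wrist"); im=eyes.camera("wrist")[:,:,::-1].copy(); cv2.imwrite("pics/w4.png",im)
np.save("ci4.npy",ci,allow_pickle=True); print(s["eef_pos"],s["tcp_rot"],s["contact_force"])
cv2.imwrite("pics/w4c.png",cv2.resize(im[200:320,180:380],None,fx=4,fy=4,interpolation=cv2.INTER_CUBIC))
E
```

```text
time_s: 5.38
eef_pos: [0.5217, -0.0331, 0.1587]
tcp_rot: [3.141, -0.002, 2.203]
contact_force: [0.4, 0.0, -2.1]
width: 0.0596
grasp_force: 30.0
time_s: 5.75
eef_pos: [0.5217, -0.038, 0.1594]
tcp_rot: [-3.142, 0.0, 2.196]
contact_force: [0.0, 0.3, -1.3]
width: 0.0596
grasp_force: 30.0
[ 0.52171899 -0.03801974  0.15936809] [-3.14150948e+00  3.55520262e-04  2.19569500e+00] [ 0.00296233  0.27547966 -1.26110649]
```

View pics/w4c.png

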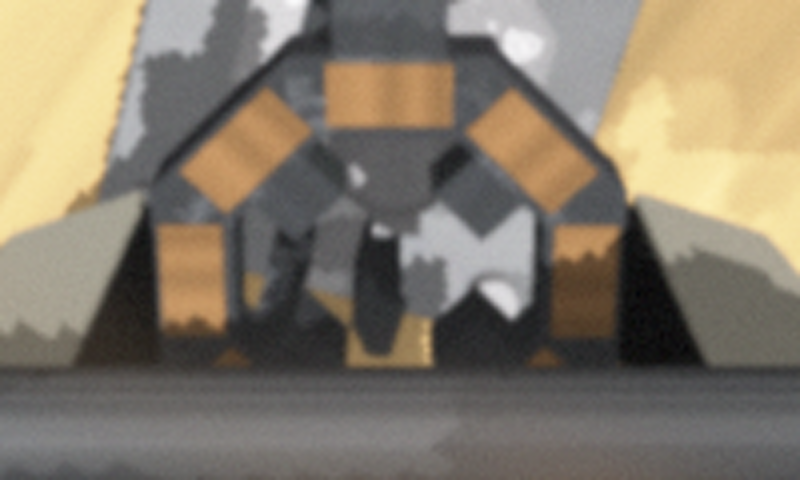

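The held disc's far flat edge is at crop (390,40), with corner vertices at (150,200) and (622,185). The round nose shows through the hole, its lower arc near (395,210). I check the centring from these.

Run:
```python
from h import *
ci=np.load("ci4.npy",allow_pickle=True).item(); s=read_state(); Rt=R.from_euler("xyz",s["tcp_rot"])
f=lambda p,z:Rt.inv().apply(onplane(ci,p[0]/4-.4+180,p[1]/4-.4+200,z)-s["eef_pos"])[:2]*1000
zt=s["eef_pos"][2]-.0199+.01
for p in[(390,40),(297,40),(490,40),(150,198),(624,188),(345,128),(437,128)]: print(p,f(p,zt).round(1))
for p in[(345,205),(445,205),(395,212)]: print("nose",p,f(p,.112).round(1))
for z,q in((.112,"nosetop"),(.098,"spl")):
    print(q,Rt.inv().apply(np.array([.521,-.0349,z])-s["eef_pos"])[:2]*1000)
    u,v=project(ci,[.521,-.0349,z]); print((u-180)*4,(v-200)*4)
```

```text
(390, 40) [34.   0.2]
(297, 40) [ 34. -11.]
(490, 40) [34.1 12.3]
(150, 198) [ 13.5 -29.7]
(624, 188) [14.9 29.4]
(345, 128) [22.8 -5.3]
(437, 128) [22.8  6. ]
nose (345, 205) [-3.5 -6.8]
nose (445, 205) [-3.5  8.8]
nose (395, 212) [-4.7  1. ]
nosetop [2.81744934 1.06622336]
393.72571761666336 165.70605342929855
spl [2.82228035 1.06587918]
393.4308537009183 134.4290644871553
```

```bash
python3 -m crank '[[[0,0,0],[0.0007,0.0008,-0.012],0.05],[[0,0,0],[0.0007,0.0008,-0.02],0.05],[[0,0,0],[0.0007,0.0008,-0.023],0.05],[[0,0,0],[0.0007,0.0008,-0.0245],0.05],[[0,0,0],[0.0007,0.0008,-0.026],0.05],[[0,0,0],[0.0007,0.0008,-0.0275],0.05],[[0,0,0],[0.0007,0.0008,-0.029],0.05],[[0,0,0],[0.0007,0.0008,-0.0305],0.05]]'
```

```text
time_s: 6.8
eef_pos: [0.5226, -0.036, 0.1287]
tcp_rot: [3.141, 0.0, 2.198]
contact_force: [0.8, 0.4, -2.1]
width: 0.0593
grasp_force: 30.0
```

```bash
python3 -m crank '[[[0,0,0],[0,0,-0.0018],0.05],[[0,0,0],[0,0,-0.0036],0.05],[[0,0,0],[0,0,-0.0054],0.05],[[0,0,0],[0,0,-0.0072],0.05],[[0,0,0],[0,0,-0.009],0.05],[[0,0,0],[0,0,-0.0105],0.05],[[0,0,0],[0,0,-0.012],0.05]]'
```

```text
time_s: 7.68
eef_pos: [0.5225, -0.036, 0.1166]
tcp_rot: [-3.142, -0.0, 2.198]
contact_force: [0.2, 0.6, -2.0]
width: 0.0597
grasp_force: 30.0
```

```bash
python3 -m crank '[[[0,0,0],[0,0,-0.001],0.05],[[0,0,0],[0,0,-0.002],0.05]]'
```

```text
time_s: 7.92
eef_pos: [0.5225, -0.036, 0.1147]
tcp_rot: [3.141, 0.0, 2.198]
contact_force: [1.5, -0.0, -1.1]
width: 0.0592
grasp_force: 30.0
```

It went in at the first try, 3 mm past the spline ends with no force. I go a bit deeper, to about 9 mm.

```bash
python3 -m crank '[[[0,0,0],[0,0,-0.0018],0.05],[[0,0,0],[0,0,-0.0036],0.05],[[0,0,0],[0,0,-0.0052],0.05],[[0,0,0],[0,0,-0.006],0.05]]'
```

```text
time_s: 8.43
eef_pos: [0.5224, -0.036, 0.1086]
tcp_rot: [-3.141, -0.0, 2.198]
contact_force: [0.3, 0.1, -2.3]
width: 0.0591
grasp_force: 30.0
```

```bash
python3 -m crank '[[[0,0,-0.06],[-0.0001,-0.0001,0],0.05],[[0,0,-0.12],[-0.0002,-0.0002,0],0.05],[[0,0,-0.18],[-0.0004,-0.0003,0],0.05],[[0,0,-0.24],[-0.0005,-0.0004,0],0.05],[[0,0,-0.284],[-0.0006,-0.0004,0],0.05],[[0,0,-0.284],[-0.0006,-0.0004,0],0.05],[[0,0,-0.284],[-0.0006,-0.0004,0],0.05]]'
python3 - <<'E'
from h import *
s=read_state(); print(s["tcp_rot"],s["wrist_torque"])
ci=eyes.camera_info("wrist"); im=eyes.camera("wrist")[:,:,::-1].copy(); cv2.imwrite("pics/w5.png",im); np.save("ci5.npy",ci,allow_pickle=True)
cv2.imwrite("pics/w5c.png",cv2.resize(im[190:310,180:380],None,fx=4,fy=4,interpolation=cv2.INTER_CUBIC))
E
```

```text
time_s: 9.3
eef_pos: [0.5218, -0.0368, 0.1086]
tcp_rot: [-3.141, 0.0, 1.914]
contact_force: [0.8, -3.1, -2.4]
width: 0.0595
grasp_force: 30.0
[-3.14129371e+00  3.74071997e-04  1.91449438e+00] [-0.61871969  0.04423399  0.16642858]
```

View pics/w5c.png

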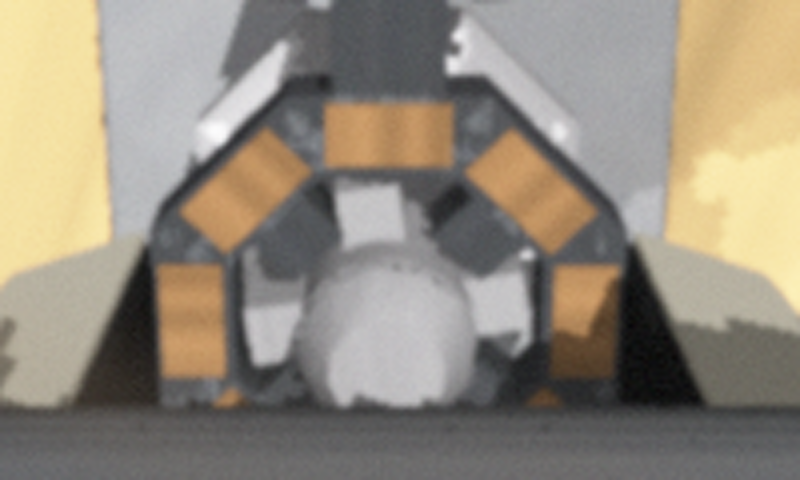

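The disc is still square in the grip, and the spline at crop (370,215) shows the hub trailing within the play, as expected. Disc yaw is 19.7°, matching the carrier. I lower it into the fork.

```bash
python3 -m crank '[[[0,0,0],[0,0,-0.0018],0.05],[[0,0,0],[0,0,-0.0036],0.05],[[0,0,0],[0,0,-0.0054],0.05],[[0,0,0],[0,0,-0.0072],0.05],[[0,0,0],[0,0,-0.009],0.05],[[0,0,0],[0,0,-0.0108],0.05],[[0,0,0],[0,0,-0.0126],0.05]]'
```

```text
time_s: 10.22
eef_pos: [0.5218, -0.0367, 0.096]
tcp_rot: [-3.141, 0.0, 1.914]
contact_force: [-2.3, -4.7, 4.9]
width: 0.0593
grasp_force: 30.0
```

```bash
python3 -m crank '[[[0,0,0],[0,0,-0.0018],0.05],[[0,0,0],[0,0,-0.0036],0.05],[[0,0,0],[0,0,-0.0054],0.05],[[0,0,0],[0,0,-0.0072],0.05],[[0,0,0],[0,0,-0.009],0.05]]'
```

```text
time_s: 10.85
eef_pos: [0.5218, -0.0367, 0.087]
tcp_rot: [-3.141, 0.0, 1.914]
contact_force: [-2.6, -4.3, 5.1]
width: 0.0594
grasp_force: 30.0
```

Small forces only, so I continue to the seat (12 mm more), watching for contact.

```bash
python3 -m crank '[[[0,0,0],[0,0,-0.0018],0.05],[[0,0,0],[0,0,-0.0036],0.05],[[0,0,0],[0,0,-0.0054],0.05],[[0,0,0],[0,0,-0.0072],0.05],[[0,0,0],[0,0,-0.009],0.05],[[0,0,0],[0,0,-0.0105],0.05]]'
```

```text
time_s: 11.6
eef_pos: [0.5218, -0.0368, 0.0765]
tcp_rot: [-3.141, 0.0, 1.914]
contact_force: [-3.0, -3.7, 4.8]
width: 0.0591
grasp_force: 30.0
```

```bash
python3 -m crank '[[[0,0,0],[0,0,-0.0008],0.05],[[0,0,0],[0,0,-0.0016],0.05]]'
```

```text
time_s: 11.85
eef_pos: [0.5218, -0.0367, 0.0749]
tcp_rot: [-3.141, 0.0, 1.913]
contact_force: [-3.6, -4.2, 8.7]
width: 0.0594
grasp_force: 30.0
```

```bash
python3 -m crank '[[[0,0,0],[0,0,-0.0006],0.05],[[0,0,0],[0,0,-0.0012],0.05]]'
```

```text
time_s: 12.1
eef_pos: [0.5218, -0.0367, 0.0748]
tcp_rot: [-3.141, -0.0, 1.913]
contact_force: [-9.2, -4.4, 21.2]
width: 0.0594
grasp_force: 30.0
```

Seated: it stopped at the seat height with 21 N. I release, rise and go to the steel plate.

```bash
python3 -m crank '[[[0,0,0],[0,0,0.001],0.065],[[0,0,0],[0,0,0.001],0.0918],[[0,0,0],[0,0,0.001],0.0918],[[0,0,0],[0,0,0.01],0.0918],[[0,0,0],[0,0,0.05],0.0918],[[0,0,0],[0,0,0.1],0.0918],[[0,0,0],[-0.005,0.02,0.125],0.0918],[[0,0,-0.05],[-0.015,0.06,0.125],0.0918]]'
python3 -m crank '[[[0,0,-0.1],[-0.015,0.055,0],0.0918],[[0,0,-0.154],[-0.03,0.11,0],0.0918],[[0,0,-0.154],[-0.045,0.165,-0.01],0.0918],[[0,0,-0.154],[-0.06,0.215,-0.03],0.0918],[[0,0,-0.154],[-0.062,0.24,-0.04],0.0918],[[0,0,-0.154],[-0.062,0.24,-0.04],0.0918],[[0,0,-0.154],[-0.062,0.24,-0.04],0.0918]]'
python3 - <<'E'
from h import *
s=read_state(); ci=eyes.camera_info("wrist"); im=eyes.camera("wrist")[:,:,::-1].copy(); cv2.imwrite("pics/w6.png",im)
print(s["eef_pos"],s["tcp_rot"],s["contact_force"])
hsv=cv2.cvtColor(im,cv2.COLOR_BGR2HSV); m=(hsv[:,:,1]<60).astype(np.uint8)*255; m[268:]=0; m=cv2.morphologyEx(m,cv2.MORPH_OPEN,np.ones((3,3)))
print(project(ci,[.445,.264,.006])); print(measure(m,ci,.006,[.445,.264,.006]))
ct=eyes.camera_info("top"); t=eyes.camera("top")[:,:,::-1]; u,v=map(int,project(ct,[.521,-.035,.065]))
g=im.copy(); g[m>0]=(g[m>0]//2)+np.array([0,120,0],np.uint8)
cv2.imwrite("pics/w6c.png",np.hstack([cv2.resize(g[120:290,180:400],(440,340)),cv2.resize(t[v-30:v+30,u-30:u+30],(340,340),interpolation=cv2.INTER_CUBIC)]))
E
```

```text
time_s: 13.1
eef_pos: [0.5092, 0.0227, 0.2022]
tcp_rot: [3.135, 0.002, 1.859]
contact_force: [0.1, 0.5, -1.4]
width: 0.0922
grasp_force: 0.0
time_s: 13.98
eef_pos: [0.4454, 0.2626, 0.1593]
tcp_rot: [3.141, 0.001, 1.709]
contact_force: [1.5, 0.1, -0.1]
width: 0.0918
grasp_force: 0.0
[0.44537691 0.26261069 0.15925173] [3.14117416e+00 5.71747588e-04 1.70884169e+00] [ 1.46956227  0.13174036 -0.11320852]
(np.float64(276.5725568454073), np.float64(201.03422776211272))
(array([0.44354933, 0.26981709]), np.float64(-171.9628189600648), np.float32(0.029862793), np.float64(0.05233204237634696))
```

View pics/w6c.png

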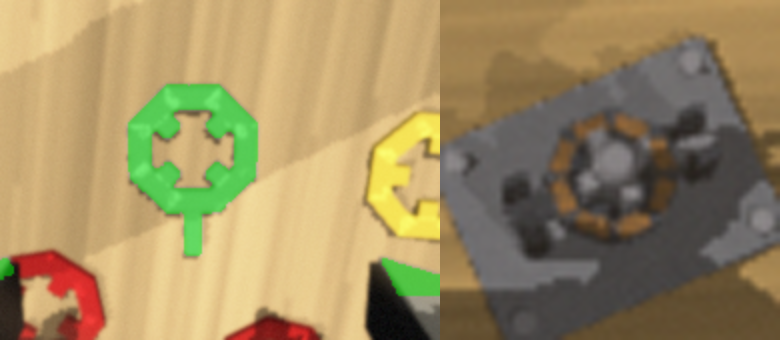

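The mask covers the steel plate cleanly: crop (193,150), tab down at (192,235). On the right the disc sits in the carrier with its tab in the wide fork at (525,215). The new plate measurement, (0.4435,0.2698) at -172°, is the better one because the arm was settled. I go down to grasp it.

```bash
python3 -m crank '[[[0,0,0],[-0.002,0.007,-0.05],0.085],[[0,0,0],[-0.002,0.007,-0.1],0.08],[[0,0,0],[-0.002,0.007,-0.125],0.08],[[0,0,0],[-0.002,0.007,-0.137],0.08],[[0,0,0],[-0.002,0.007,-0.141],0.08],[[0,0,0],[-0.002,0.007,-0.1415],0.08],[[0,0,0],[-0.002,0.007,-0.1415],0.08]]'
```

```text
time_s: 14.95
eef_pos: [0.4437, 0.2711, 0.0184]
tcp_rot: [3.14, -0.001, 1.71]
contact_force: [-0.2, -0.4, 0.0]
width: 0.08
grasp_force: 0.0
```

```bash
python3 -m crank '[[[0,0,0],[0,-0.0013,0],0.075],[[0,0,0],[0,-0.0013,-0.0004],0.065],[[0,0,0],[0,-0.0013,-0.0004],0.05],[[0,0,0],[0,-0.0013,-0.0004],0.05],[[0,0,0],[0,-0.0013,-0.0004],0.05],[[0,0,0],[0,-0.0013,-0.0004],0.05]]'
```

```text
time_s: 15.7
eef_pos: [0.4431, 0.2696, 0.0174]
tcp_rot: [3.141, -0.0, 1.71]
contact_force: [-1.4, -0.7, 5.8]
width: 0.0599
grasp_force: 30.6
```

```bash
python3 -m crank '[[[0,0,0],[0,0,0.05],0.05],[[0,0,0],[0,0,0.11],0.05],[[0,0,0.05],[0.005,-0.02,0.15],0.05],[[0,0,0.1],[0.02,-0.075,0.15],0.05],[[0,0,0.15],[0.035,-0.13,0.15],0.05],[[0,0,0.2],[0.05,-0.19,0.15],0.05],[[0,0,0.25],[0.064,-0.25,0.145],0.05],[[0,0,0.28],[0.075,-0.29,0.142],0.05]]'
python3 -m crank '[[[0,0,0.008],[0.003,-0.013,0],0.05],[[0,0,0.008],[0.003,-0.013,0],0.05],[[0,0,0.008],[0.003,-0.013,0],0.05],[[0,0,0.008],[0.003,-0.013,0],0.05]]'
python3 - <<'E'
from h import *
s=read_state(); ci=eyes.camera_info("wrist"); im=eyes.camera("wrist")[:,:,::-1].copy(); cv2.imwrite("pics/w7.png",im); np.save("ci7.npy",ci,allow_pickle=True)
print(s["eef_pos"],s["tcp_rot"],s["contact_force"])
cv2.imwrite("pics/w7c.png",cv2.resize(im[190:310,180:380],None,fx=4,fy=4,interpolation=cv2.INTER_CUBIC))
E
```

```text
time_s: 16.7
eef_pos: [0.5177, -0.0242, 0.1585]
tcp_rot: [-3.141, 0.001, 1.988]
contact_force: [0.2, 0.5, -0.6]
width: 0.0593
grasp_force: 30.0
time_s: 17.2
eef_pos: [0.5207, -0.0316, 0.1589]
tcp_rot: [3.141, -0.001, 2.001]
contact_force: [0.1, -0.2, -0.8]
width: 0.0596
grasp_force: 30.0
[ 0.52070088 -0.03164059  0.15892184] [ 3.14143210e+00 -7.17599706e-04  2.00078233e+00] [ 0.13863999 -0.2339792  -0.76068032]
```

View pics/w7c.png

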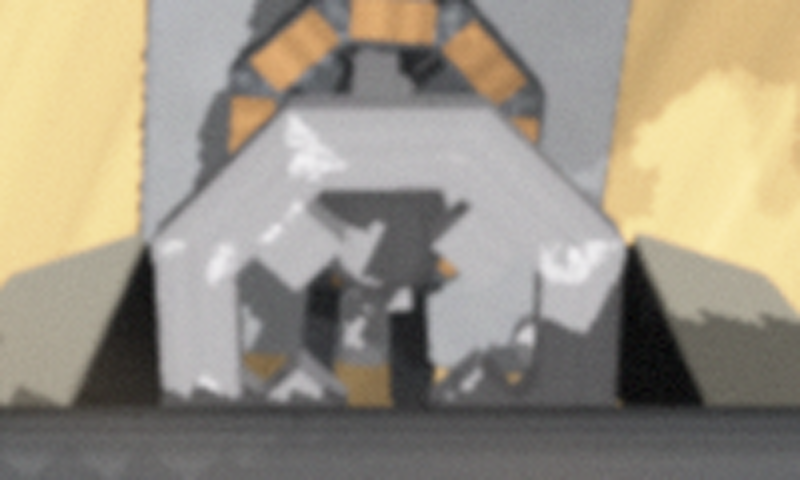

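That was the eleventh picture, one over the limit of ten, so I view no more and work from numbers. It shows the plate held square, far edge at crop (391,100), corners at (155,235) and (622,238).

Run:
```python
from h import *
ci=np.load("ci7.npy",allow_pickle=True).item(); s=read_state(); Rt=R.from_euler("xyz",s["tcp_rot"]); print(s["eef_pos"])
f=lambda p,z:Rt.inv().apply(onplane(ci,p[0]/4-.4+180,p[1]/4-.4+190,z)-s["eef_pos"])[:2]*1000
for p in[(391,100),(292,98),(490,98),(155,235),(622,238)]: print(p,f(p,s["eef_pos"][2]-.0174+.006).round(1))
```

```text
[ 0.52074534 -0.03199508  0.15897199]
(391, 100) [31.6  0.5]
(292, 98) [ 31.8 -11.5]
(490, 98) [31.9 12.6]
(155, 235) [ 13.8 -29.2]
(622, 238) [13.4 29.7]
```

```bash
python3 -m crank '[[[0,0,0],[0.0003,-0.0025,-0.008],0.05],[[0,0,0],[0.0003,-0.0025,-0.016],0.05],[[0,0,0],[0.0003,-0.0025,-0.022],0.05],[[0,0,0],[0.0003,-0.0025,-0.025],0.05],[[0,0,0],[0.0003,-0.0025,-0.026],0.05],[[0,0,0],[0.0003,-0.0025,-0.026],0.05]]'
```

```text
time_s: 18.0
eef_pos: [0.5213, -0.0362, 0.133]
tcp_rot: [3.141, 0.0, 1.998]
contact_force: [0.5, -0.5, -1.5]
width: 0.0595
grasp_force: 30.0
```

```bash
python3 -m crank '[[[0,0,0],[-0.0003,0.0016,0],0.05],[[0,0,0],[-0.0003,0.0016,-0.0015],0.05],[[0,0,0],[-0.0003,0.0016,-0.003],0.05],[[0,0,0],[-0.0003,0.0016,-0.0045],0.05],[[0,0,0],[-0.0003,0.0016,-0.006],0.05],[[0,0,0],[-0.0003,0.0016,-0.0075],0.05]]'
```

```text
time_s: 18.75
eef_pos: [0.5208, -0.0346, 0.1253]
tcp_rot: [-3.141, -0.0, 1.998]
contact_force: [-0.6, 0.7, -0.7]
width: 0.0595
grasp_force: 30.0
```

```bash
python3 -m crank '[[[0,0,0],[0,0,-0.0018],0.05],[[0,0,0],[0,0,-0.0036],0.05],[[0,0,0],[0,0,-0.0054],0.05],[[0,0,0],[0,0,-0.0072],0.05],[[0,0,0],[0,0,-0.009],0.05],[[0,0,0],[0,0,-0.0103],0.05],[[0,0,0],[0,0,-0.0113],0.05]]'
```

```text
time_s: 19.62
eef_pos: [0.5208, -0.0346, 0.114]
tcp_rot: [-3.142, -0.0, 1.998]
contact_force: [-0.2, 0.5, -0.8]
width: 0.0592
grasp_force: 30.0
```

```bash
python3 -m crank '[[[0,0,0],[0,0,-0.0016],0.05],[[0,0,0],[0,0,-0.0032],0.05],[[0,0,0],[0,0,-0.0048],0.05],[[0,0,0],[0,0,-0.0064],0.05],[[0,0,0],[0,0,-0.0076],0.05],[[0,0,0],[0,0,-0.0076],0.05]]'
```

```text
time_s: 20.38
eef_pos: [0.5208, -0.0345, 0.1064]
tcp_rot: [-3.141, -0.0, 1.998]
contact_force: [-0.3, -0.1, -0.6]
width: 0.0597
grasp_force: 30.0
```

```bash
python3 -m crank '[[[0,0,-0.03],[0,0,0],0.05],[[0,0,-0.06],[0,0,0],0.05],[[0,0,-0.084],[0,0,0],0.05],[[0,0,-0.084],[0,0,0],0.05],[[0,0,-0.084],[0,0,0],0.05]]'; python3 -c "
from h import *
s=read_state(); print(s['tcp_rot'],s['wrist_torque'])"
```

```text
time_s: 21.0
eef_pos: [0.521, -0.0348, 0.1066]
tcp_rot: [3.141, 0.0, 1.914]
contact_force: [1.1, -1.5, -0.8]
width: 0.0594
grasp_force: 30.0
[3.14140443e+00 3.15673556e-04 1.91385869e+00] [-0.37797563 -0.02558924  0.0178185 ]
```

```bash
python3 -m crank '[[[0,0,0],[0,0,-0.0018],0.05],[[0,0,0],[0,0,-0.0036],0.05],[[0,0,0],[0,0,-0.0054],0.05],[[0,0,0],[0,0,-0.0072],0.05],[[0,0,0],[0,0,-0.009],0.05],[[0,0,0],[0,0,-0.0108],0.05],[[0,0,0],[0,0,-0.0122],0.05]]'
```

```text
time_s: 21.88
eef_pos: [0.521, -0.0347, 0.0942]
tcp_rot: [3.141, 0.0, 1.914]
contact_force: [0.4, -2.7, 2.8]
width: 0.0597
grasp_force: 30.0
```

```bash
python3 -m crank '[[[0,0,0],[0,0,-0.0018],0.05],[[0,0,0],[0,0,-0.0036],0.05],[[0,0,0],[0,0,-0.0054],0.05],[[0,0,0],[0,0,-0.0072],0.05],[[0,0,0],[0,0,-0.0085],0.05],[[0,0,0],[0,0,-0.0095],0.05]]'
```

```text
time_s: 22.62
eef_pos: [0.5209, -0.0347, 0.0848]
tcp_rot: [3.141, 0.0, 1.914]
contact_force: [0.8, -4.0, 2.7]
width: 0.0592
grasp_force: 30.0
```

```bash
python3 -m crank '[[[0,0,0],[0,0,-0.001],0.05],[[0,0,0],[0,0,-0.002],0.05],[[0,0,0],[0,0,-0.0028],0.05]]'
```

```text
time_s: 23.0
eef_pos: [0.5209, -0.0346, 0.0823]
tcp_rot: [3.142, -0.0, 1.914]
contact_force: [-2.6, -2.8, 12.3]
width: 0.0593
grasp_force: 30.4
```

```bash
python3 -m crank '[[[0,0,0],[0,0,-0.0005],0.05],[[0,0,0],[0,0,-0.001],0.05]]'
```

```text
time_s: 23.25
eef_pos: [0.521, -0.0347, 0.0823]
tcp_rot: [3.141, -0.0, 1.914]
contact_force: [-4.7, -3.8, 17.9]
width: 0.0597
grasp_force: 30.6
```

Home at TCP 0.0823, where 0.0824 was expected, with 18 N. I release, rise clear and check the result numerically.

```bash
python3 -m crank '[[[0,0,0],[0,0,0.001],0.065],[[0,0,0],[0,0,0.001],0.0918],[[0,0,0],[0,0,0.001],0.0918],[[0,0,0],[0,0,0.01],0.0918],[[0,0,0],[0,0,0.05],0.0918],[[0,0,0],[0,0,0.11],0.0918],[[0,0,0],[0,-0.04,0.17],0.0918],[[0,0,0],[0,-0.04,0.18],0.0918]]'
python3 -m crank '[[[0,0,0],[0,0,0],0.0918],[[0,0,0],[0,0,0],0.0918],[[0,0,0],[0,0,0],0.0918]]'
python3 - <<'E'
from h import *
ci=eyes.camera_info("wrist"); im=eyes.camera("wrist")[:,:,::-1].copy(); cv2.imwrite("pics/w8.png",im)
# bare plate top: colour at its expected ring (r=27) and along the tab, versus cork (orange) left visible
hsv=cv2.cvtColor(im,cv2.COLOR_BGR2HSV); c=np.array([.521,-.0347]); a0=np.radians(19.7)
g=lambda r,a,z=.071:tuple(hsv[int(round(project(ci,[*(c+r*np.array([np.cos(a0+a),np.sin(a0+a)])),z])[1])),int(round(project(ci,[*(c+r*np.array([np.cos(a0+a),np.sin(a0+a)])),z])[0]))].tolist())
print("ring",[g(.026,np.radians(k)) for k in range(0,360,45)])
print("narrow tab",[g(r,-np.pi/2) for r in(.034,.044,.05)])
print("wide tab",[g(r,np.pi/2,.065) for r in(.036,.044,.05)])
x0,y0=map(int,project(ci,[*c,.071])); w=hsv[y0-45:y0+45,x0-45:x0+45]
print("orange px",int(((w[...,0]<20)&(w[...,1]>90)).sum()))
# outline of the bright plate on z=.071
m=((hsv[...,2]>120)&(hsv[...,1]<60)).astype(np.uint8)*255
for th in(120,140,160):
    m=((hsv[...,2]>th)&(hsv[...,1]<60)).astype(np.uint8)*255
    try: print(th,measure(m,ci,.071,[*(c+.025*np.array([np.cos(a0),np.sin(a0)])),.071]))
    except Exception as e: print(th,e)
E
```

```text
time_s: 24.25
eef_pos: [0.5225, -0.0775, 0.2656]
tcp_rot: [3.136, 0.004, 1.91]
contact_force: [-0.7, -0.7, -1.2]
width: 0.0918
grasp_force: 0.0
time_s: 24.62
eef_pos: [0.52, -0.0737, 0.2595]
tcp_rot: [-3.139, -0.001, 1.915]
contact_force: [0.2, 0.8, -0.3]
width: 0.0921
grasp_force: 0.0
ring [(120, 2, 167), (140, 4, 174), (150, 3, 197), (143, 5, 195), (150, 4, 195), (165, 5, 109), (15, 5, 111), (150, 1, 192)]
narrow tab [(150, 3, 173), (150, 4, 189), (135, 3, 189)]
wide tab [(95, 18, 84), (110, 18, 87), (113, 12, 88)]
orange px 41
120 (array([ 0.51332333, -0.00460386]), np.float64(-169.20343911984043), np.float32(0.037697293), np.float64(0.10096467813465193))
140 (array([ 0.48646701, -0.00229175]), np.float64(-123.2358714184859), np.float32(0.026341485), np.float64(0.11708880036284497))
160 (array([ 0.47547705, -0.00998891]), np.float64(-98.70218008043409), np.float32(0.011539147), np.float64(0.09896077351090965))
```

The ring is bare steel all round, the narrow tab lies in its fork and the dark wide tab in its own. Both plates stopped at their seat heights. I hand it in.

```bash
python3 -c "
from workcell import ctrl; print(ctrl.sign_off())"
```

```text
the job is handed in; nothing more can be done
None
```

The clutch is rebuilt and handed in at about 25 s: lined disc, then steel plate, each down at its seat height with its tab in its fork, contact readings at most 21 N, and the gripper clear; I viewed 11 pictures, one over the limit of 10.

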